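# Free the low tube block and set it on the hotplate

## Task

The low tube block is tightly packed between the two tall blocks in the sloping rack. Nudge both tall blocks sideways, away from it, to make finger room, then take the low block out and set it down flat, right way up, in the middle of the hotplate's metal plate, without dropping it, and let go. Leave the tall blocks standing in the rack and do not disturb the other things on the bench.

Things in the scene. Friction and masses are not known exactly. Their poses are not given: they have to be found in the camera images.
- rack_bed: sloping bed of the bench rack, fixed, inside 135 mm (x) by 290 mm (y). Origin: centre of its upper face; x runs up the slope (30 degrees, rising to the robot's right), y along the rack away from the robot, z square off the bed (leans 30 degrees to the left). Lip 10 mm high along the low edge, end walls 18 mm high. The row of three blocks stands near the middle, at least 40 mm free at each end
- rack_screen_top (a point): middle of the top edge of the rack's clear screen in an aluminium frame, 10 mm thick, which rises 146 mm square off the bed along its high edge (inner face at bed x = +67.5 mm). It leans over the blocks and keeps an upright tool out: come in square to the bed
- low_block: the block to move: grey plastic tube block, 110 mm (x) by 40 mm (y) by 24 mm high, about 0.18 kg, two columns of six small wells on top (marks, not holes). Origin: centre of its underside. It lies on the bed, x up the slope, lower end at the lip, 1 mm of play to the tall block on each side. Grasp it across its 40 mm width, near its middle
- tall_block_near: grey plastic tube block next to the low block on the robot's side (bed -y), 110 mm (x) by 70 mm (y) by 50 mm high, about 0.35 kg, 15 large wells marked on top. Origin: centre of its underside; same axes as the bed. It stands loose and slides when pushed; its inner side face shows for 26 mm above the low block
- tall_block_far: the same as tall_block_near, on the far side of the low block (bed +y)
- hotplate: white hotplate, fixed, 205 mm (x) by 165 mm (y), with two black knobs on its front (-x) face. Origin: centre of its underside; z up
- hotplate_top (a point): centre of the upper face of the hotplate's square metal plate, 150 by 150 mm, 56 mm above the bench; z up. It is cold
- vial_brown: bystander: brown screw-cap vial, 34 mm across, 80 mm tall, standing. Origin: centre of its underside
- petri_a: bystander: round petri dish with lid, 90 mm across, 16 mm high. Origin: centre of its underside
- pen_a: bystander: black pen, 142 mm long, lying. Origin: middle of its underside
Things that resemble listed ones, but are neither listed nor needed, are in the scene too. Leave any yellow look-alike of the low_block alone.

How it is judged:
By the outcome, as a careful person would: the job done as asked, in the order asked, and still so for the second after the job is handed in, with the robot touching nothing.
It also fails if it takes over 61 s, if anything falls off the work surface, if the arm or the gripper's body presses on something with over 40 N, if the wrist force passes 120 N, or if a joint passes its speed limit or range.

## Robot

A 6-joint arm with a two-finger parallel gripper is mounted at the origin on a cart in front of the work surface, level with it; the furniture and walls round the work are solid. World frame = base frame: x ahead of the robot, y to its left, z up, the work surface at z = 0. Lengths are in m, angles in rad, forces in N, time in s.
With the tool pointing down it reaches from about 0.425 to 0.95 m from the base axis. Payload 14.7 kg.
Tool frame: the origin (TCP) lies midway between the tips of the shut fingers; the grasp point (between the pads) lies 19 mm behind it; z points along the fingers, x is the direction in which the jaws open and shut, and the axes are right-handed (so a half turn about z gives the same grasp; the last joint's range is limited). The gripper opens to 85 mm and grips with 20 to 120 N. Pads are 22 mm wide; open, the fingers measure 114 mm over their backs; the gripper's body (76 mm by 85 mm) begins 54 mm behind the grasp point. The pads swing forward as they close: fully open they stand 13 mm farther back than shut.
Start: joints at [1.302, 0.48, 1.596, -0, 1.065, -0.047], TCP at [0.143, 0.634, 0.231] pointing down, gripper open.
Joint ranges: [-2.75, 2.75], [-0.82, 2.05], [0.23, 2.67], [-1.56, 4.7], [0.09, 2.69], [-2.92, 2.92]. Speed limits (rad/s): [1.89, 1.89, 2.39, 3.01, 3.01, 3.01].

## Interface

Orientations are given as [roll, pitch, yaw] about the fixed x, y, z axes, in that order (R = Rz(yaw) Ry(pitch) Rx(roll)).
In Python, from bench import env, gripper_to, solver, camera, calibration, finish_job gives the robot as it stands. The module is installed in compiled form; this text tells all that it offers. Calls block until the motion is done:
- env.goto(position, orientation): joint-space move of the TCP to a pose.
- env.move_l(position, rot=None, velocity=0.15): straight line of the TCP; rot=None keeps the orientation; velocity is the mean speed in m/s.
- env.movej(angles): joint-space move.
- gripper_to(opening, squeeze=None): opening from 0.0 (shut) to 1.0 (fully open); squeeze is the grip in N (None keeps the last); returns when the fingers have stopped.
- env.pause(seconds).
- solver.inverse_kinematics(position, orientation): joint angles nearest the present ones, or None.
- env.observe(): the state.
- camera(name): name is "scene" or "top" or "wrist"; returns (picture, depth): 420x560x3 uint8, red, green, blue; 420x560 float32, m along the optical axis (not along the pixel's ray), 0 where there is no reading.
- calibration(name): a dict with "intrinsics" (3x3 intrinsics, pixels), "R" (3x3) and "t" (3): a world point X has camera coordinates R X + t; the wrist camera has in their place "tool_from_camera" (4x4, takes a point from camera to tool coordinates, whose origin is the TCP and whose axes are the tool frame's). Camera axes: x right, y down, z forward; pixel columns grow to the right and rows downward; lengths in m; the calibration is good to about 2 mm. A picture is of the moment at which its call begins: read the wrist's pose just before it. calibration takes no time and is no camera call.
A pose or a line that the arm cannot do raises env.MotionError and nothing moves.
- finish_job(): hands the job in, once; it reports no verdict.
The state is a dict: "t": time; "joint_positions": joint angles; "joint_vel": joint speeds; "effort": joint torques, N m; "eef_pos": TCP position; "ee_rot": TCP orientation; "wrist_force": force on the tool from outside, world axes, zero at the start; "wrist_torque": the same for the moment, N m; "finger_gap": opening from 0.0 (shut) to 1.0 (fully open).
Only numpy, scipy, OpenCV 4.12 (cv2) and the standard library are available. Lean on these libraries where they do the work, as an engineer would, in place of code of your own. Each camera call takes 0.05 s, during which the arm holds its last target.

## Working session

There is one attempt and no reset: what is moved stays moved. The work goes in short steps, each a Python script; the robot and the scene stay as the last script left them, time stands still between calls to the robot, and variables do not carry over. Pictures are saved under pics/ and viewed, and the job is handed in when it is done.

```bash
mkdir -p pics; ls
cat > h.py <<'E'
import numpy as np, cv2
from bench import env, gripper_to, solver, camera, calibration, finish_job
def save(n,p): cv2.imwrite('pics/'+n+'.png',p[:,:,::-1])
E
python3 - <<'E'
from h import *
for n in ['scene','top']:
    p,d=camera(n); save(n+'0',p); np.savez('/tmp/%s0.npz'%n,p=p,d=d); c=calibration(n); print(n,{k:np.round(v,4).tolist() for k,v in c.items()})
o=env.observe(); print(o)
p,d=camera('wrist'); save('wrist0',p); print(calibration('wrist'))
E
```

```text
pics
scene {'intrinsics': [[449.8875, 0.0, 274.6462], [0.0, 449.8875, 208.2141], [0.0, 0.0, 1.0]], 'R': [[0.8963, -0.443, 0.0209], [-0.2624, -0.5677, -0.7803], [0.3575, 0.6939, -0.6251]], 't': [-0.4396, 0.2926, 1.0384]}
top {'intrinsics': [[396.0065, 0.0, 282.6107], [0.0, 396.0065, 209.1992], [0.0, 0.0, 1.0]], 'R': [[-0.0026, -0.9999, -0.0153], [-0.9929, 0.0044, -0.1186], [0.1186, 0.0149, -0.9928]], 't': [0.0924, 0.5487, 1.0782]}
{'t': 0.1, 'joint_positions': array([ 1.30238805e+00,  4.80757775e-01,  1.59681593e+00,  1.34963745e-05,
        1.06510983e+00, -4.66060882e-02]), 'joint_vel': array([-5.65050554e-04, -1.31451614e-03,  4.15232927e-04, -4.98724588e-05,
       -2.52829215e-04, -2.74730552e-04]), 'effort': array([ 2.21649948e-04, -9.52261734e+01, -4.31030416e+01, -2.15874920e-04,
        5.50981393e-03,  6.63975925e-05]), 'eef_pos': array([0.1428717 , 0.63371921, 0.23074205]), 'ee_rot': array([-3.14153004e+00,  1.08915353e-03,  1.34898762e+00]), 'wrist_force': array([-0.2301435 ,  0.30106972,  0.3021904 ]), 'wrist_torque': array([-0.05679556,  0.012673  ,  0.00309201]), 'finger_gap': 1.0009583804280284}
{'intrinsics': array([[332.68904001,   0.        , 277.59431411],
       [  0.        , 332.68904001, 210.74964509],
       [  0.        ,   0.        ,   1.        ]]), 'tool_from_camera': array([[ 9.99999539e-01, -9.41146751e-04,  1.91902995e-04,
        -1.75323203e-05],
       [ 8.48298029e-04,  9.59078030e-01,  2.83140624e-01,
        -7.11002541e-02],
       [-4.50526825e-04, -2.83140331e-01,  9.59078386e-01,
        -1.43074937e-01],
       [ 0.00000000e+00,  0.00000000e+00,  0.00000000e+00,
         1.00000000e+00]])}
```

View pics/scene0.png

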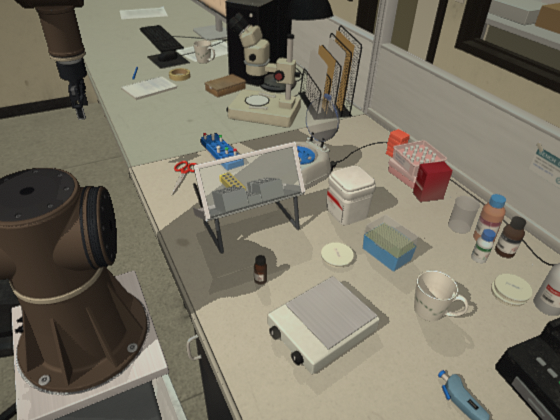

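View pics/top0.png

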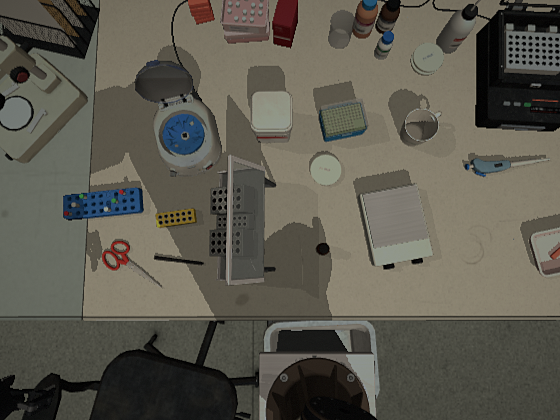

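View pics/wrist0.png

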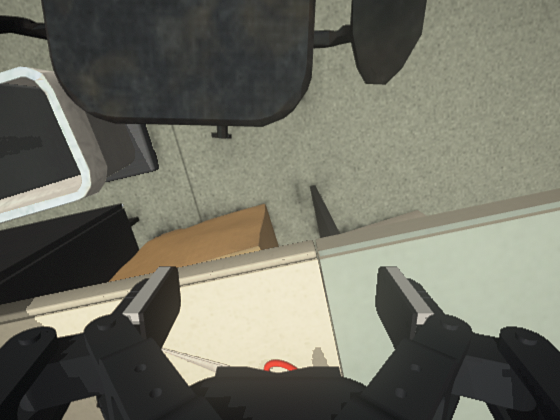

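The top view shows the rack at (237,220) with its screen on the right, tall blocks at about (222,198) and (222,242), and the low block between them at about (230,221). The hotplate is at (395,225), the petri dish at (325,168), the vial at (322,249) and the pen at (178,259). The wrist view is off the bench edge, so it doesn't help.

Run:
```python
from h import *
z=np.load('/tmp/top0.npz'); p=z['p'];d=z['d']
c=p[145:295,185:285]; save('topcrop',cv2.resize(c,None,fx=4,fy=4,interpolation=cv2.INTER_CUBIC))
dd=d[145:295,185:285]; print(dd.min(),dd.max())
v=np.clip((dd-0.8)/(1.1-0.8)*255,0,255).astype(np.uint8)
cv2.imwrite('pics/topdep.png',cv2.resize(cv2.applyColorMap(v,cv2.COLORMAP_JET),None,fx=4,fy=4,interpolation=cv2.INTER_NEAREST))
z=np.load('/tmp/scene0.npz'); p=z['p']
save('scenecrop',cv2.resize(p[135:255,170:320],None,fx=5,fy=5,interpolation=cv2.INTER_CUBIC))
```

```text
0.0 1.17626
```

View pics/topcrop.png

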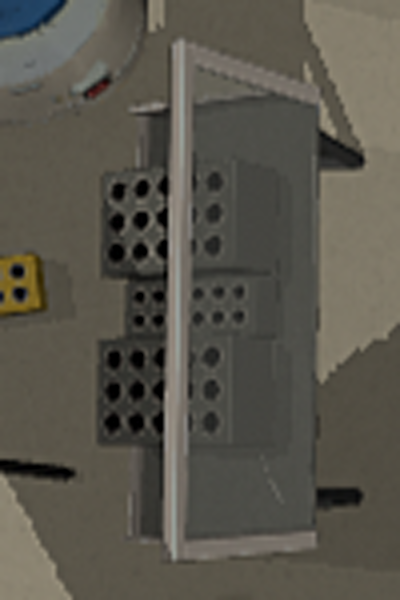

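View pics/topdep.png

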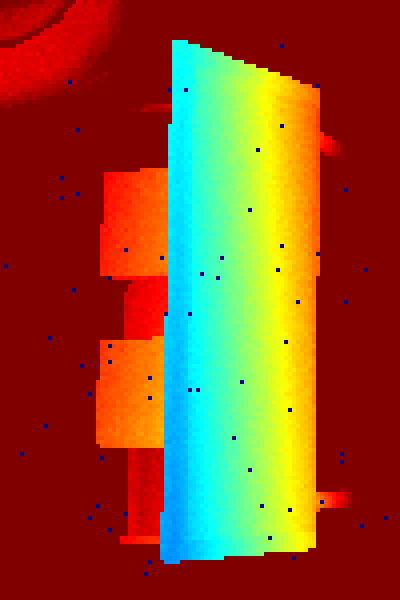

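View pics/scenecrop.png

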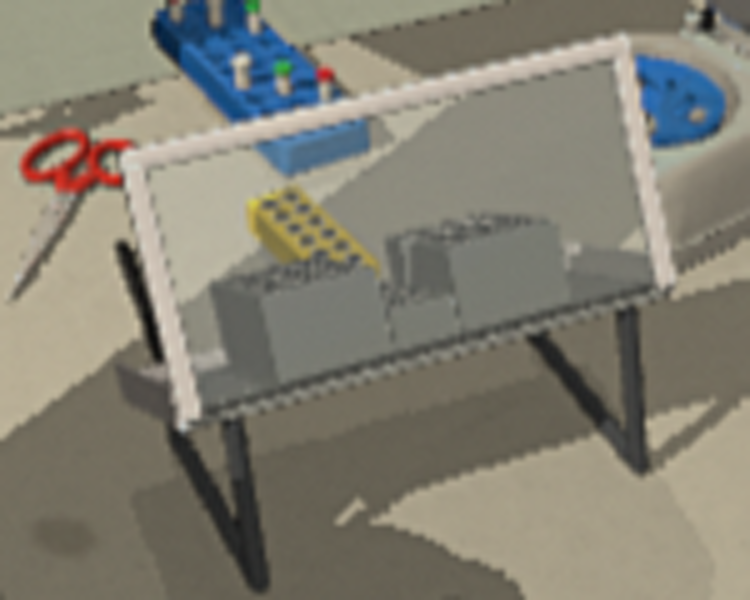

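```bash
cat >> h.py <<'E'
def cloud(name,d):
    c=calibration(name);K=c['intrinsics'];v,u=np.mgrid[:d.shape[0],:d.shape[1]]
    P=np.stack([(u-K[0,2])/K[0,0]*d,(v-K[1,2])/K[1,1]*d,d],-1)
    W=(P-c['t'])@c['R']; W[d==0]=np.nan; return W
def ray(name,u,v):
    c=calibration(name);K=c['intrinsics']
    r=np.array([(u-K[0,2])/K[0,0],(v-K[1,2])/K[1,1],1.])@c['R']; return -np.array(c['t'])@c['R'],r
def onplane(name,u,v,n,k):  # n.X=k
    o,r=ray(name,u,v); return o+r*(k-n@o)/(n@r)
def plane(P):
    P=P[np.isfinite(P).all(1)]
    for _ in range(4):
        m=P.mean(0);n=np.linalg.svd(P-m,full_matrices=False)[2][2]; e=(P-m)@n; P=P[abs(e)<max(2.5*e.std(),1e-4)]
    return n*np.sign(n[2]),m,e.std()
E
python3 - <<'E'
from h import *
d=np.load('/tmp/top0.npz')['d']; W=cloud('top',d)
def reg(x0,y0,x1,y1): # crop coords /4
    return W[145+y0//4:145+y1//4,185+x0//4:185+x1//4].reshape(-1,3)
for n,r in dict(screen=(200,110,300,530),far=(112,180,160,270),near=(108,348,160,440),low=(132,286,160,330),bed=(138,460,160,530),table=(330,550,395,595)).items():
    a,m,s=plane(reg(*r)); print(n,np.round(a,4),'m',np.round(m,4),'s',round(s,5),'tilt',np.degrees(np.arccos(a[2])),'az',np.degrees(np.arctan2(a[1],a[0])))
# hotplate
for n,(x0,y0,x1,y1) in dict(hp=(370,200,418,235),).items():
    a,m,s=plane(W[y0:y1,x0:x1].reshape(-1,3)); print(n,a,m,s)
# save hotplate crops
p=np.load('/tmp/top0.npz')['p']; save('hpcrop',cv2.resize(p[140:290,300:450],None,fx=4,fy=4,interpolation=cv2.INTER_CUBIC))
for (u,v) in [(322,249),(325,168),(178,259)]: print(u,v,W[v-1:v+2,u-1:u+2].reshape(-1,3).mean(0))
E
```

```text
screen [-0.0063 -0.8667  0.4988] m [0.4965 0.1744 0.1796] s 0.00094 tilt 60.0781984769251 az -90.41676581602957
far [-0.0048  0.5154  0.857 ] m [0.5639 0.2581 0.1064] s 0.00118 tilt 31.02407846573544 az 90.53346520065242
near [0.0122 0.5143 0.8575] m [0.4523 0.2576 0.1069] s 0.0014 tilt 30.961588593897645 az 88.64057943190893
low [0.0246 0.5113 0.8591] m [0.5125 0.2555 0.0779] s 0.00139 tilt 30.787243904529742 az 87.24691649708149
bed [0.0075 0.4912 0.871 ] m [0.3867 0.2566 0.0503] s 0.00187 tilt 29.42399920734204 az 89.12879965967053
table [ 0.0187 -0.0246  0.9995] m [0.3315 0.1141 0.0004] s 0.00211 tilt 1.7713463301033892 az -52.82035520222598
hp [-4.26718123e-04  3.90960553e-04  9.99999833e-01] [ 0.52343843 -0.21276304  0.0562239 ] 0.0018588718135950117
322 249 [ 0.43660551 -0.01439389  0.08092261]
325 168 [nan nan nan]
178 259 [0.41086683 0.38929934 0.00460907]
```

View pics/hpcrop.png

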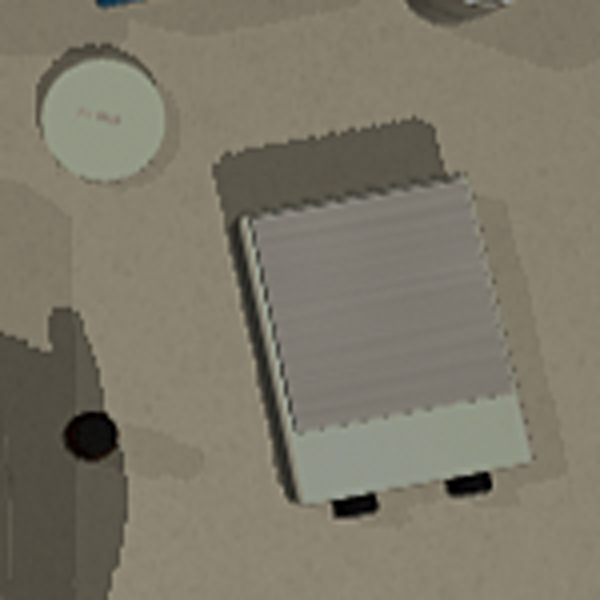

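```bash
cat >> h.py <<'E'
def bedR(azd):
    a=np.radians(azd); c,s=np.cos(np.pi/6),.5
    ex=np.array([c*np.cos(a),c*np.sin(a),s]); ey=np.array([-np.sin(a),np.cos(a),0]); return np.stack([ex,ey,np.cross(ex,ey)],1)
E
python3 - <<'E'
from h import *
z=np.load('/tmp/top0.npz');p=z['p'];d=z['d'];W=cloud('top',d)
B=bedR(-90.42); ez=B[:,2]
def reg(x0,y0,x1,y1): return W[145+y0//4:145+y1//4,185+x0//4:185+x1//4].reshape(-1,3)
for n,r in dict(screen=(200,110,300,530),far=(112,180,160,270),near=(108,348,160,440),low=(132,286,160,330),bed=(138,460,160,530)).items():
    print(n,np.nanmedian(reg(*r)@B,0))
kt=np.nanmedian(np.r_[reg(112,180,160,270)@ez,reg(108,348,160,440)@ez])
f=lambda c,o:(c+.5)/4-.5+o
P=lambda cx,cy,k:onplane('top',f(cx,185),f(cy,145),ez,k)@B
for n,c in dict(farNear=(130,275),nearFar=(130,339),farFar=(130,172),nearNear=(130,444),farL=(103,220),nearL=(98,390)).items(): print(n,P(*c,kt).round(4))
# line profile along v, at several columns inside the block tops
g=cv2.cvtColor(p,cv2.COLOR_RGB2GRAY)
for u in (213,218,223): print(u,g[183:262,u].tolist())
# hotplate
H=[onplane('top',f(x,300),f(y,140),np.array([0,0,1.]),.056) for x,y in [(252,215),(465,178),(515,392),(298,430)]]
print(np.round(H,4),np.mean(H,0)); H=np.array(H)
print([np.linalg.norm(H[i]-H[i-1]) for i in range(4)],[np.degrees(np.arctan2(*(H[i]-H[i-1])[1::-1])) for i in range(4)])
# screen outline in bed frame
m=np.zeros(d.shape,bool); S=(W@B); 
q=np.isfinite(S[...,0])&(abs(S[...,0]-np.nanmedian(reg(200,110,300,530)@B[:,0]))<.006)&(S[...,2]>kt-.06)&(W[...,0]>.3)&(W[...,0]<.75)&(W[...,1]>.1)&(W[...,1]<.3)
Q=S[q]; print('screen pts',len(Q),np.percentile(Q,[.2,1,99,99.8],axis=0).round(4))
E
```

```text
screen [-0.06435327  0.4943695   0.24518099]
far [-0.1747972   0.56215437  0.22320275]
near [-0.1725979   0.45047758  0.22288289]
low [-0.18660536  0.51045231  0.1970229 ]
bed [-0.20000188  0.38456467  0.17306729]
farNear [-0.1778  0.5283  0.2231]
nearFar [-0.1765  0.4861  0.2231]
farFar [-0.18    0.5971  0.2231]
nearNear [-0.1743  0.4179  0.2231]
farL [-0.2023  0.5665  0.2231]
nearL [-0.2027  0.4532  0.2231]
213 [87, 87, 87, 87, 83, 67, 87, 96, 36, 21, 11, 37, 82, 87, 74, 62, 9, 3, 1, 32, 61, 59, 65, 4, 1, 0, 2, 32, 61, 51, 44, 53, 88, 85, 88, 87, 87, 86, 87, 88, 87, 86, 86, 87, 87, 90, 84, 46, 52, 43, 0, 0, 0, 0, 40, 72, 50, 41, 0, 0, 2, 5, 39, 67, 55, 17, 0, 2, 0, 19, 52, 60, 51, 68, 89, 86, 84, 84, 86]
218 [86, 84, 85, 78, 58, 77, 78, 94, 81, 51, 75, 74, 73, 72, 80, 82, 38, 29, 55, 75, 75, 81, 90, 63, 23, 21, 44, 74, 50, 46, 27, 26, 47, 51, 55, 54, 33, 57, 69, 54, 56, 34, 35, 58, 70, 49, 47, 54, 52, 42, 9, 0, 4, 28, 58, 61, 53, 43, 8, 2, 1, 15, 43, 61, 52, 45, 0, 0, 0, 12, 40, 60, 53, 71, 97, 91, 90, 90, 90]
223 [54, 54, 54, 62, 79, 74, 75, 83, 95, 91, 77, 74, 73, 73, 76, 86, 102, 105, 78, 72, 74, 73, 82, 92, 92, 111, 87, 72, 75, 72, 43, 21, 41, 63, 68, 20, 25, 60, 70, 61, 68, 22, 25, 60, 72, 49, 43, 53, 55, 66, 57, 28, 35, 56, 61, 51, 60, 70, 43, 10, 27, 59, 69, 50, 60, 68, 24, 12, 30, 61, 71, 52, 50, 41, 47, 49, 58, 56, 55]
[[ 0.5892 -0.1304  0.056 ]
 [ 0.6142 -0.2774  0.056 ]
 [ 0.4669 -0.3049  0.056 ]
 [ 0.4417 -0.1575  0.056 ]] [ 0.52800467 -0.2175431   0.056     ]
[np.float64(0.1499460552943354), np.float64(0.14910731122038387), np.float64(0.14985636332668678), np.float64(0.14946010073148827)] [np.float64(10.431440368693451), np.float64(-80.32911098982045), np.float64(-169.4332169339633), np.float64(99.70723107497493)]
screen pts 4669 [[-0.0698  0.353   0.1671]
 [-0.0688  0.3553  0.169 ]
 [-0.0595  0.6487  0.32  ]
 [-0.0589  0.7466  0.3211]]
```

```bash
cat >> h.py <<'E'
from scipy.spatial.transform import Rotation as Ro
B=bedR(-90.42)
ZB=0.1731
TR=np.stack([B[:,1],B[:,0],-B[:,2]],1)
RPY=Ro.from_matrix(TR).as_euler('xyz')
def W_(x,y,z): return B@np.array([x,y,z+ZB])   # x,y raw bed-aligned coords, z above bed
def st(t=''):
    o=env.observe(); e=o['eef_pos']@B; print(t,'t%.2f'%o['t'],'bed',e.round(4)-[0,0,ZB],'F',(o['wrist_force']@B).round(1),'gap%.3f'%o['finger_gap']); return o
E
python3 - <<'E'
from h import *
f=lambda c,o:(c+.5)/4-.5+o
for n,(x,y,k) in dict(lowL=(125,310,.024),lowR=(277,310,.024),farL=(103,220,.05),lowLmid=(126,290,.024)).items():
    print(n,(onplane('top',f(x,185),f(y,145),B[:,2],ZB+k)@B).round(4))
# right edges (upper end) of tall tops through screen
for n,(x,y) in dict(farR=(233,220),nearR=(232,390)).items(): print(n,(onplane('top',f(x,185),f(y,145),B[:,2],ZB+.05)@B).round(4))
for z in (.03,.1,.2,.25):
    P=W_(-.15,.507,z); print(z,P.round(3),RPY.round(3),solver.inverse_kinematics(P,RPY))
H=np.array([.528,-.2175,0])
for z in (.06,.2):
  for yaw in (10,100,-80,-170):
    q=solver.inverse_kinematics(H+[0,0,z],[np.pi,0,np.radians(yaw)]); print(z,yaw,None if q is None else np.round(q,2))
E
```

```text
lowL [-0.2035  0.5082  0.1971]
lowR [-0.0779  0.5032  0.1971]
farL [-0.2023  0.5665  0.2231]
lowLmid [-0.2031  0.5218  0.1971]
farR [-0.0945  0.559   0.2231]
nearR [-0.0931  0.4517  0.2231]
0.03 [0.509 0.228 0.101] [ 2.618  0.    -0.007] [ 0.63516923  0.69629983  1.7135569  -0.46317269  1.1105648   0.93097176]
0.1 [0.509 0.263 0.162] [ 2.618  0.    -0.007] [ 0.67650202  0.64519034  1.62429266 -0.420692    1.25016067  0.8951501 ]
0.2 [0.509 0.313 0.248] [ 2.618  0.    -0.007] [ 0.73094694  0.59995804  1.46645374 -0.38150864  1.45469478  0.85655554]
0.25 [0.509 0.338 0.291] [ 2.618  0.    -0.007] [ 0.75626232  0.58997371  1.37332813 -0.36955793  1.55900407  0.83999028]
0.06 10 [-0.44  0.6   1.92 -0.    0.63 -0.62]
0.06 100 [-0.44  0.6   1.92 -0.    0.63 -2.19]
0.06 -80 [-0.44  0.6   1.92 -0.    0.63  0.95]
0.06 -170 [-0.44  0.6   1.92  0.    0.63  2.52]
0.2 10 [-0.44  0.4   1.81 -0.    0.92 -0.62]
0.2 100 [-0.44  0.4   1.81  0.    0.92 -2.19]
0.2 -80 [-0.44  0.4   1.81 -0.    0.92  0.95]
0.2 -170 [-0.44  0.4   1.81  0.    0.92  2.52]
```

Run:
```python
from h import *
st()
env.goto(W_(-.1485,.507,.20),RPY)
st(); gripper_to(0.0); o=st()
p,d=camera('wrist'); save('w1',p); np.savez('/tmp/w1.npz',p=p,d=d,e=o['eef_pos'],r=o['ee_rot'])
```

```text
t0.15 bed [-0.4343  0.1382  0.3442] F [-0.   0.3 -0. ] gap1.003
 t1.91 bed [-0.1491  0.5065  0.2004] F [-1.4  0.1  0.8] gap1.005
 t2.67 bed [-0.1485  0.507   0.2   ] F [ 0.4  0.3 -0.4] gap-0.003
```

View pics/w1.png

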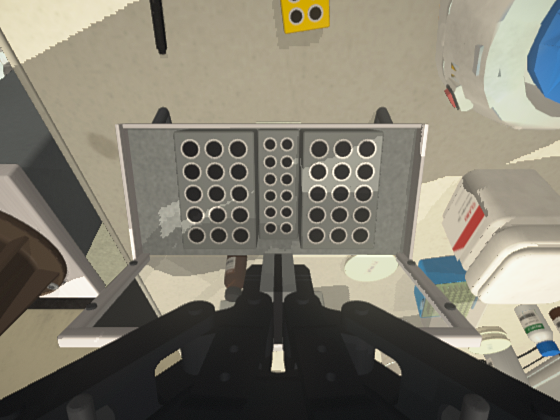

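The wrist view shows the row square to the image. The low block spans about u 259–299, v 130–238, between the near tall block (u 177–257) and the far one (u 301–380). I'll cast rays to refine its position.

```bash
cat >> h.py <<'E'
def wp(u,v,zb,e,r):
    c=calibration('wrist');K=c['intrinsics'];T=c['tool_from_camera'];R=Ro.from_euler('xyz',r).as_matrix()
    o=R@T[:3,3]+e; k=R@T[:3,:3]@np.array([(u-K[0,2])/K[0,0],(v-K[1,2])/K[1,1],1.])
    n=B[:,2]; X=o+k*(ZB+zb-n@o)/(n@k); return (X@B).round(4)
E
python3 - <<'E'
from h import *
z=np.load('/tmp/w1.npz'); p=z['p'];e=z['e'];r=z['r']
save('w1c',cv2.resize(p[110:270,110:440],None,fx=2.4,fy=2.4,interpolation=cv2.INTER_CUBIC))
g=cv2.cvtColor(p,cv2.COLOR_RGB2GRAY)
print(g[160,120:430].tolist()); print(g[120:262,278].tolist())
E
```

```text
[193, 203, 203, 139, 103, 100, 97, 100, 100, 101, 100, 113, 123, 122, 121, 121, 124, 123, 123, 124, 125, 125, 122, 124, 124, 120, 116, 118, 120, 123, 123, 121, 120, 119, 119, 122, 125, 123, 122, 119, 119, 121, 122, 121, 119, 119, 117, 119, 121, 120, 124, 126, 128, 126, 122, 97, 100, 117, 118, 117, 117, 117, 118, 117, 118, 118, 118, 116, 116, 115, 115, 116, 116, 116, 117, 118, 120, 120, 120, 120, 120, 120, 120, 121, 120, 119, 120, 120, 120, 120, 118, 118, 117, 116, 116, 116, 116, 117, 118, 121, 120, 122, 121, 120, 121, 121, 121, 121, 121, 121, 121, 122, 121, 121, 120, 120, 118, 114, 114, 113, 118, 120, 121, 122, 123, 122, 122, 122, 122, 123, 122, 123, 124, 112, 84, 69, 67, 65, 101, 120, 123, 121, 120, 145, 193, 110, 49, 42, 47, 48, 49, 48, 45, 40, 86, 189, 175, 128, 119, 123, 160, 169, 83, 44, 46, 49, 50, 50, 50, 46, 42, 84, 186, 182, 165, 163, 147, 142, 109, 72, 109, 72, 70, 102, 121, 125, 124, 123, 124, 123, 124, 123, 123, 123, 123, 121, 120, 117, 118, 118, 119, 118, 120, 121, 123, 149, 162, 163, 162, 162, 162, 161, 162, 162, 160, 162, 161, 161, 160, 159, 157, 157, 157, 157, 159, 15
[... 415 characters left out ...]
]
[160, 148, 192, 152, 172, 190, 194, 174, 117, 79, 102, 120, 125, 125, 123, 125, 124, 125, 124, 123, 123, 122, 121, 121, 119, 120, 120, 121, 123, 123, 124, 124, 124, 124, 123, 123, 123, 122, 121, 120, 119, 116, 118, 116, 119, 119, 121, 120, 122, 121, 122, 120, 121, 121, 120, 120, 119, 117, 116, 116, 117, 118, 119, 120, 119, 121, 119, 120, 120, 120, 119, 120, 118, 116, 116, 116, 114, 115, 117, 118, 118, 118, 118, 119, 120, 118, 118, 118, 118, 116, 115, 114, 113, 115, 116, 117, 117, 118, 118, 118, 118, 118, 119, 117, 116, 105, 99, 100, 100, 99, 102, 102, 103, 104, 103, 103, 103, 104, 102, 104, 108, 108, 110, 110, 109, 107, 107, 109, 121, 124, 124, 125, 129, 96, 54, 40, 42, 43, 44, 43, 44, 42]
```

View pics/w1c.png

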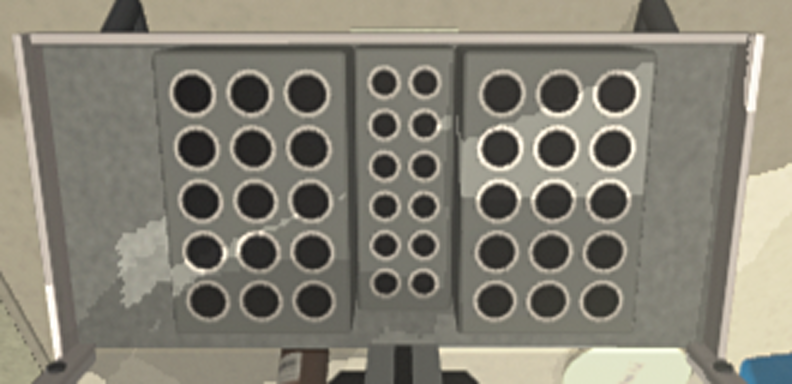

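Run:
```python
from h import *
z=np.load('/tmp/w1.npz'); e=z['e'];r=z['r']
for n,(u,v,h) in dict(nearOut=(175.5,160,.05),nearIn=(253.5,160,.05),lowL=(258,160,.024),lowR=(298,160,.024),farIn=(302.5,160,.05),farOut=(382,160,.05),wallN=(131,160,.0),wallF=(416,160,0.),lowTop=(278,129.5,.024),lowBot=(278,238,.024),bedTop=(278,253.5,0),lip=(278,128,.01),
  tallTopEdge=(215,131,.05),tallBot=(215,248,.05)).items(): print(n,wp(u,v,h,e,r))
```

```text
nearOut [-0.1803  0.4181  0.2231]
nearIn [-0.1802  0.4866  0.2231]
lowL [-0.1767  0.489   0.1971]
lowR [-0.1767  0.5273  0.1971]
farIn [-0.1802  0.5296  0.2231]
farOut [-0.1801  0.5995  0.2231]
wallN [-0.1736  0.357   0.1731]
wallF [-0.1733  0.6501  0.1731]
lowTop [-0.2051  0.5082  0.1971]
lowBot [-0.097   0.5081  0.1971]
bedTop [-0.0693  0.5081  0.1731]
lip [-0.2058  0.5082  0.1831]
tallTopEdge [-0.2051  0.4541  0.2231]
tallBot [-0.097   0.4483  0.2231]
```

Run:
```python
from h import *
X=-.153;Y=.508
env.move_l(W_(X,Y,.07),velocity=.15); st('above')
env.move_l(W_(X,Y,.030),velocity=.06); st('in')
for y in (.514,.520,.526,.532,.538): 
    env.move_l(W_(X,y,.030),velocity=.05); st('push')
p,d=camera('wrist'); save('w2',p)
```

```text
above t3.74 bed [-0.1532  0.5084  0.0708] F [-0.3 -0.4  0.9] gap-0.001
in t4.56 bed [-0.1531  0.5081  0.0301] F [-1.1 -0.4 -0.3] gap0.002
push t4.83 bed [-0.1531  0.5145  0.0303] F [-0.1 -0.3 -0.4] gap0.001
push t5.09 bed [-0.153   0.5201  0.03  ] F [-0.5 -0.3  0.4] gap0.000
push t5.36 bed [-0.153   0.526   0.0299] F [0.3 0.  0.8] gap-0.003
push t5.62 bed [-0.153  0.532  0.03 ] F [ 2.2 -0.7 -0.3] gap-0.002
push t5.89 bed [-0.153   0.538   0.0299] F [ 0.5 -0.4  1. ] gap0.002
```

View pics/w2.png

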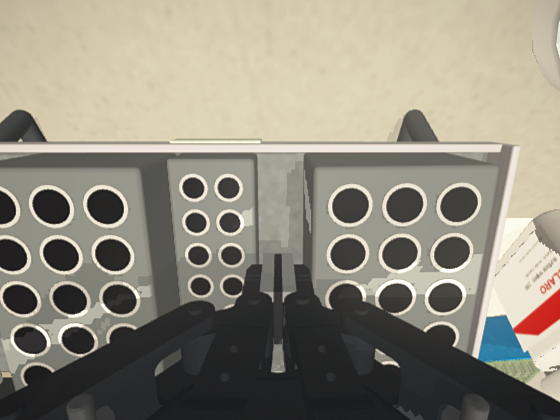

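Run:
```python
from h import *
o=st(); e=o['eef_pos'];r=o['ee_rot']
for n,(u,v,h) in dict(nearIn=(142,220,.05),lowL=(171,220,.024),lowR=(256,220,.024),farIn=(318,220,.05),farInTop=(313,172,.05),farInBase=(304,158,.0),farOut=(491,220,.05)).items(): print(n,wp(u,v,h,e,r))
```

```text
t5.94 bed [-0.153  0.538  0.03 ] F [ 0.1  0.  -0.6] gap-0.001
nearIn [-0.1846  0.4861  0.2231]
lowL [-0.1762  0.4886  0.1971]
lowR [-0.1761  0.5285  0.1971]
farIn [-0.1845  0.5544  0.2231]
farInTop [-0.2033  0.5519  0.2231]
farInBase [-0.202   0.5524  0.1731]
farOut [-0.1844  0.6216  0.2231]
```

Run:
```python
from h import *
X=-.153
for y in (.542,.508,.502,.496,.490,.484,.478,.473): 
    env.move_l(W_(X,y,.030),velocity=.05 if y<.505 or y>.54 else .1); st('push')
env.move_l(W_(X,.49,.030),velocity=.1)
env.move_l(W_(-.150,.508,.17),velocity=.15); o=st('up')
p,d=camera('wrist'); save('w3',p); np.savez('/tmp/w3.npz',p=p,d=d,e=o['eef_pos'],r=o['ee_rot'])
```

```text
push t6.19 bed [-0.153   0.5419  0.0299] F [ 1.2 -1.9  0.7] gap-0.005
push t6.68 bed [-0.1532  0.5083  0.0303] F [-0.3 -0.5  0.4] gap-0.003
push t6.95 bed [-0.153   0.502   0.0299] F [ 0.3 -0.2  1. ] gap-0.002
push t7.22 bed [-0.153   0.4958  0.0301] F [ 0.2  0.1 -0.8] gap-0.003
push t7.48 bed [-0.1529  0.4896  0.03  ] F [-0.   0.5 -0.3] gap0.002
push t7.75 bed [-0.153   0.4835  0.03  ] F [-0.6  0.3 -0.2] gap-0.001
push t8.02 bed [-0.1529  0.4776  0.03  ] F [ 0.2 -0.3 -0.1] gap0.002
push t8.27 bed [-0.1529  0.4726  0.0299] F [0.4 0.5 0.3] gap0.003
up t9.68 bed [-0.1499  0.5075  0.1691] F [-0.5 -0.2 -0.8] gap0.003
```

View pics/w3.png

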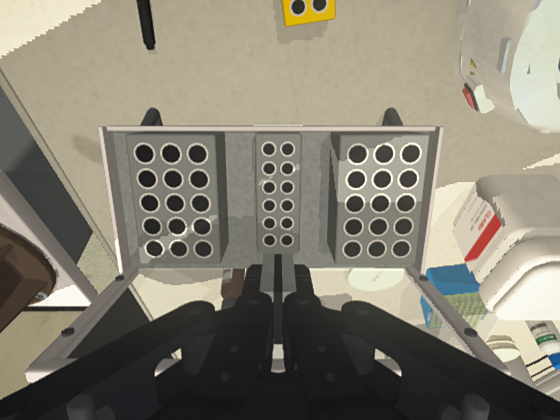

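Both tall blocks stand clear of the low block, which is at u 256–301, v 133–250. The near block's top ends at about u 217 and the far one's starts at about u 338.

Run:
```python
from h import *
z=np.load('/tmp/w3.npz'); e=z['e'];r=z['r'];p=z['p']
g=cv2.cvtColor(p,cv2.COLOR_RGB2GRAY)
for v in (155,215): print(g[v,205:350].tolist())
for n,(u,v,h) in dict(nearIn=(217,155,.05),nearIn2=(215,230,.05),lowL=(256,150,.024),lowR=(301,150,.024),lowL2=(256,230,.024),lowR2=(299,230,.024),farIn=(338,155,.05),lowTop=(278,133,.024),lowBot=(278,252,.024),nOut=(126,155,.05),fOut=(431,155,.05)).items(): print(n,wp(u,v,h,e,r))
save('w3c',cv2.resize(p[110:280,180:360],None,fx=3.4,fy=3.4,interpolation=cv2.INTER_CUBIC))
```

```text
[52, 151, 205, 147, 125, 127, 128, 128, 129, 122, 112, 79, 72, 72, 72, 73, 73, 73, 72, 70, 94, 137, 141, 138, 138, 138, 137, 135, 132, 131, 132, 132, 135, 136, 135, 135, 136, 137, 138, 137, 136, 134, 136, 138, 140, 140, 139, 119, 118, 116, 96, 115, 132, 132, 131, 131, 129, 129, 142, 160, 191, 198, 190, 188, 189, 193, 190, 183, 160, 138, 130, 131, 131, 132, 132, 131, 130, 133, 173, 205, 194, 188, 187, 188, 194, 207, 185, 150, 133, 131, 133, 133, 132, 133, 129, 119, 120, 135, 135, 132, 132, 131, 131, 131, 134, 138, 138, 136, 135, 131, 133, 132, 134, 135, 136, 121, 120, 118, 117, 119, 120, 121, 121, 121, 108, 77, 118, 121, 122, 123, 121, 80, 71, 72, 98, 117, 132, 134, 133, 133, 130, 134, 201, 175, 82]
[123, 125, 124, 123, 129, 155, 160, 159, 160, 159, 160, 157, 136, 103, 73, 72, 74, 74, 73, 74, 73, 73, 88, 134, 139, 137, 138, 139, 141, 140, 137, 136, 136, 135, 137, 136, 137, 136, 135, 131, 128, 127, 128, 130, 133, 135, 137, 139, 137, 121, 115, 96, 111, 127, 127, 126, 126, 126, 125, 126, 124, 124, 125, 126, 126, 127, 123, 124, 124, 125, 126, 126, 126, 126, 126, 126, 126, 124, 123, 125, 125, 127, 126, 127, 125, 124, 125, 126, 125, 126, 126, 127, 127, 120, 114, 131, 133, 134, 134, 135, 135, 135, 136, 136, 131, 129, 129, 132, 134, 134, 133, 133, 134, 119, 116, 116, 119, 120, 119, 118, 119, 120, 109, 73, 67, 68, 69, 70, 69, 69, 68, 75, 106, 122, 128, 128, 128, 127, 128, 128, 128, 127, 127, 126, 126]
nearIn [-0.1896  0.4607  0.2231]
nearIn2 [-0.1274  0.4558  0.2231]
lowL [-0.1907  0.4896  0.1971]
lowR [-0.1907  0.5281  0.1971]
lowL2 [-0.118   0.4882  0.1971]
lowR2 [-0.118   0.5277  0.1971]
farIn [-0.1896  0.5553  0.2231]
lowTop [-0.2049  0.5084  0.1971]
lowBot [-0.0962  0.5084  0.1971]
nOut [-0.1897  0.3895  0.2231]
fOut [-0.1895  0.6281  0.2231]
```

View pics/w3c.png

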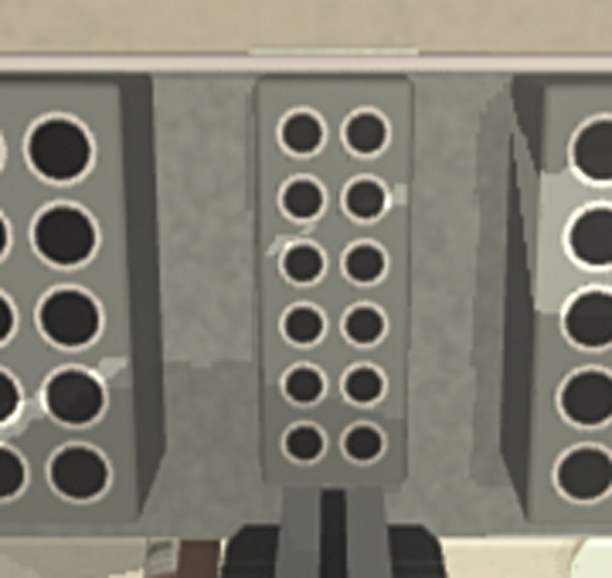

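Run:
```python
from h import *
gripper_to(0.6); st()
X,Y=-.1505,.508
env.move_l(W_(X,Y,.06),velocity=.15); st('a')
for z in (.03,.015,.007,.001):
    env.move_l(W_(X,Y,z),velocity=.05); o=st('down')
    if abs(o['wrist_force']).max()>8: print('STOP'); break
o=st(); p,d=camera('wrist'); save('w4',p)
```

```text
t10.27 bed [-0.15   0.508  0.17 ] F [ 0.3 -0.3 -0.4] gap0.598
a t11.15 bed [-0.1507  0.5084  0.0608] F [-0.3 -0.1  0.1] gap0.598
down t11.90 bed [-0.1505  0.5081  0.03  ] F [-0.   0.1  0.3] gap0.600
down t12.35 bed [-0.1504  0.5078  0.0146] F [ 0.3 -0.9  0.5] gap0.602
down t12.66 bed [-0.1504  0.5078  0.0066] F [0.  0.  0.2] gap0.602
down t12.93 bed [-0.1509  0.509   0.0034] F [ 4.6 -8.7 31.7] gap0.597
STOP
 t12.93 bed [-0.1509  0.509   0.0034] F [ 4.6 -8.7 31.7] gap0.597
```

View pics/w4.png

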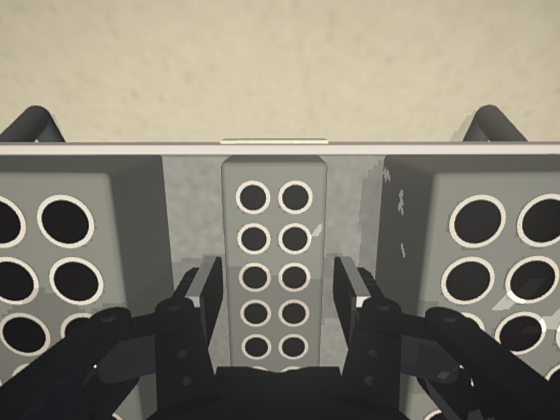

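Contact at the last step of the descent (32 N), most likely the wide finger knuckles on the tall blocks' tops. I'll back off, narrow the jaws and try again with smaller steps.

Run:
```python
from h import *
X,Y=-.1505,.508
env.move_l(W_(X,Y,.009),velocity=.05); st('back')
o=st();p,d=camera('wrist'); save('w5',p); np.savez('/tmp/w5.npz',p=p,d=d,e=o['eef_pos'],r=o['ee_rot'])
gripper_to(0.53); st('narrow')
for z in (.007,.006,.005,.004):
    env.move_l(W_(X,Y,z),velocity=.02); o=st('down')
    if np.linalg.norm(o['wrist_force'])>5: print('STOP'); break
```

```text
back t13.28 bed [-0.1506  0.5081  0.009 ] F [ 0.4  0.5 -1. ] gap0.601
 t13.28 bed [-0.1506  0.5081  0.009 ] F [ 0.4  0.5 -1. ] gap0.601
narrow t13.57 bed [-0.1504  0.5079  0.0086] F [0.3 0.  0.1] gap0.526
down t13.82 bed [-0.1504  0.5079  0.0067] F [-0.1  0.2  0.2] gap0.528
down t14.07 bed [-0.1505  0.508   0.0059] F [-0.3  0.3  0.4] gap0.532
down t14.32 bed [-0.1505  0.508   0.0049] F [-0.6 -0.8 -0.8] gap0.532
down t14.57 bed [-0.1505  0.508   0.0039] F [ 0.2 -0.1  0.1] gap0.531
```

View pics/w5.png

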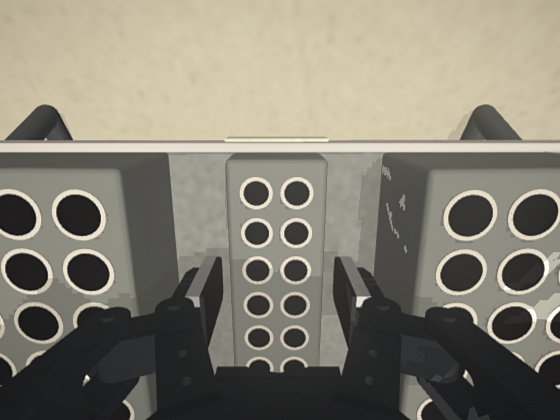

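Run:
```python
from h import *
gripper_to(0.0,squeeze=45); st('grip')
X,Y=-.1505,.508
env.move_l(W_(X,Y,.012),velocity=.03); st('lift')
env.move_l(W_(X,Y,.04),velocity=.05); o=st('lift')
p,d=camera('wrist'); save('w6',p)
```

```text
grip t14.78 bed [-0.1506  0.5081  0.0042] F [ 0.2 -0.7  3.5] gap0.455
lift t15.20 bed [-0.1506  0.508   0.0121] F [-0.9 -0.3 -1.2] gap0.447
lift t15.91 bed [-0.1505  0.5079  0.04  ] F [-2.1  0.2 -1.4] gap0.458
```

View pics/w6.png

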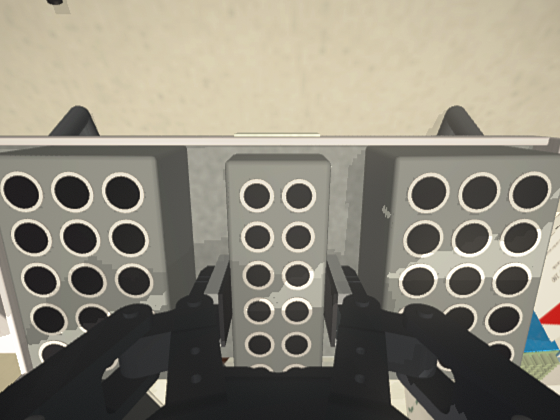

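Holding (gap 0.455). Next I lift square off the bed, rise clear of the screen top and cross to the hotplate.

Run:
```python
from h import *
X,Y=-.1505,.508
print('screen top',W_(-.0644,.5,.146))
env.move_l(W_(X,Y,.24),velocity=.15); st('lift')
D=[np.pi,0,np.radians(-80)]
T=[np.pi,0,np.radians(-30)]
env.move_l([.50,.33,.38],rot=[np.pi,0,RPY[2]],velocity=.12); st('up')
H=np.array([.528,-.2175,0])
env.goto(H+[0,0,.30],D); o=st('hp'); print(o['eef_pos'],o['ee_rot'])
p,d=camera('wrist'); save('w7',p); np.savez('/tmp/w7.npz',p=p,d=d,e=o['eef_pos'],r=o['ee_rot'])
p,d=camera('scene'); save('s7',p)
```

```text
screen top [0.50156495 0.21165109 0.24414871]
lift t17.44 bed [-0.1504  0.5078  0.2391] F [-0.8 -0.2 -2.5] gap0.459
up t18.41 bed [-0.0992  0.4973  0.3221] F [-1.4  0.7 -1.8] gap0.459
hp t20.41 bed [ 0.3344  0.53   -0.0196] F [-0.7 -0.4 -1.7] gap0.461
[ 0.52844196 -0.21673133  0.30014528] [-3.14128157e+00  1.99398859e-06 -1.39478724e+00]
```

View pics/w7.png

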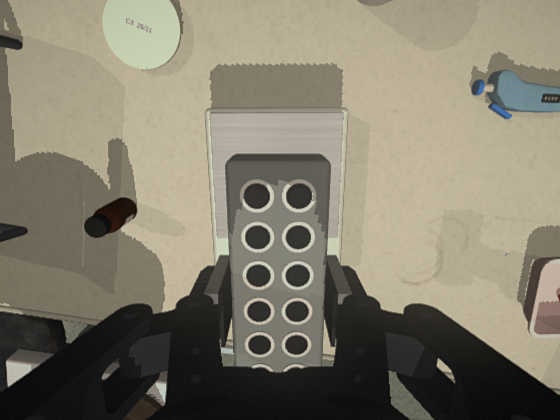

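View pics/s7.png

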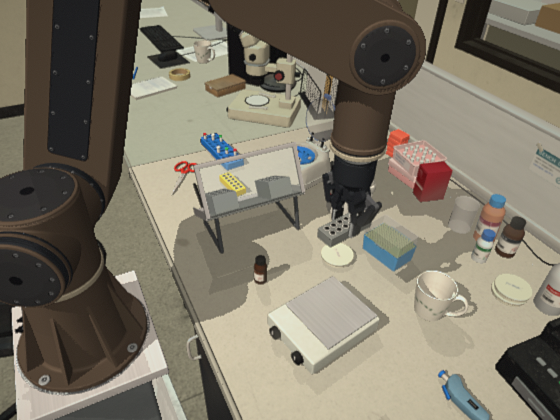

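The wrist view shows the block held straight above the plate, whose edges are at u≈210 and 346 and far edge at v≈112. The scene view confirms the arm is clear of everything. Lowering now.

Run:
```python
from h import *
z=np.load('/tmp/w7.npz')
def wz(u,v,h):
    c=calibration('wrist');K=c['intrinsics'];T=c['tool_from_camera'];R=Ro.from_euler('xyz',z['r']).as_matrix()
    o=R@T[:3,3]+z['e'];k=R@T[:3,:3]@np.array([(u-K[0,2])/K[0,0],(v-K[1,2])/K[1,1],1.]);return (o+k*(h-o[2])/k[2]).round(4)
a,b=wz(212,113,.056),wz(344,113,.056); m=(a+b)/2; ang=np.radians(10); print(a,b,np.linalg.norm(a-b),'centre',m-.075*np.array([np.cos(ang),np.sin(ang),0]))
H=np.array([.528,-.2175,0])
env.move_l(H+[0,0,.10],velocity=.15); env.pause(.2); o=st('a'); f0=o['wrist_force']
for h in (.075,.067,.064,.062,.061,.060,.059,.058,.057):
    env.move_l(H+[0,0,h],velocity=.02 if h<.07 else .08); env.pause(.1); o=env.observe(); print(h,o['eef_pos'][2].round(4),(o['wrist_force']-f0).round(1),round(o['t'],2))
    if (o['wrist_force']-f0)[2]>4: print('contact');break
p,d=camera('wrist'); save('w8',p); p,d=camera('scene'); save('s8',p[240:400,220:420].repeat(3,0).repeat(3,1))
```

```text
[ 0.5873 -0.1321  0.056 ] [ 0.613  -0.2773  0.056 ] 0.14745687505165705 centre [ 0.52628942 -0.21772361  0.056     ]
a t22.19 bed [ 0.2354  0.5299 -0.1929] F [-0.2  0.2 -1.4] gap0.461
0.075 0.0751 [-0.5  1.  -0.8] 22.75
0.067 0.0671 [-0.4  0.8 -0.6] 23.4
0.064 0.064 [-0.1  1.7 -1.1] 23.8
0.062 0.062 [ 0.   0.3 -0.5] 24.15
0.061 0.061 [-0.2 -0.2 -0.5] 24.5
0.06 0.0607 [-2.6  1.9 13.6] 24.85
contact
```

View pics/s8.png

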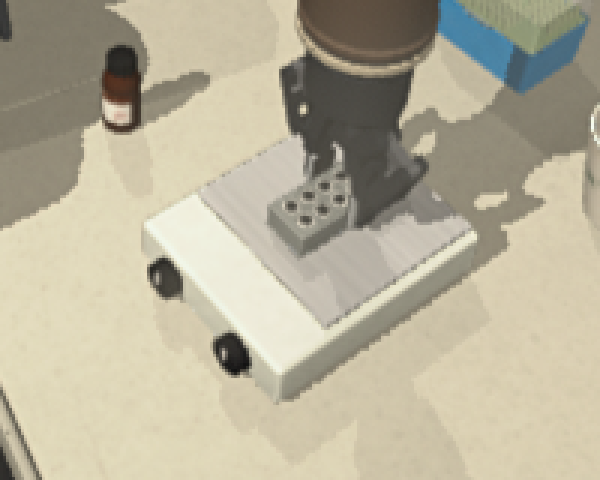

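View pics/w8.png

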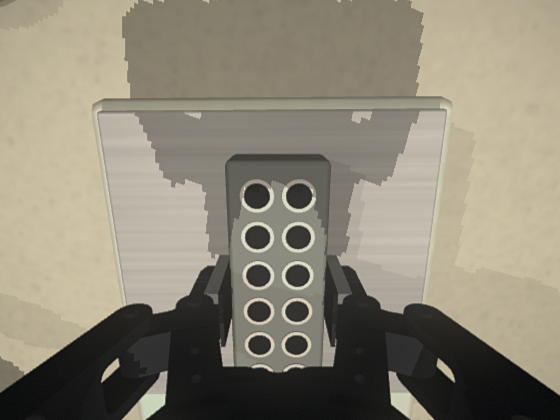

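Touchdown with the block central on the plate. I'll ease the load, release and retreat.

Run:
```python
from h import *
H=np.array([.528,-.2175,0])
env.move_l(H+[0,0,.0608],velocity=.02); st('ease')
gripper_to(.6); st('open'); env.pause(.2)
env.move_l(H+[0,0,.12],velocity=.08); env.move_l(H+[0,0,.33],velocity=.2); o=st('up')
env.goto([.30,-.42,.35],[np.pi,0,np.radians(-80)]); st()
for n in ('top','scene'):
    p,d=camera(n); save(n+'9',p); np.savez('/tmp/%s9.npz'%n,p=p,d=d)
    if n=='top':
        save('t9r',cv2.resize(p[145:295,185:285],None,fx=4,fy=4,interpolation=cv2.INTER_CUBIC)); save('t9h',cv2.resize(p[140:290,300:450],None,fx=4,fy=4,interpolation=cv2.INTER_CUBIC))
W=cloud('top',np.load('/tmp/top9.npz')['d'])
```

```text
ease t25.20 bed [ 0.2154  0.5296 -0.2273] F [-0.6 -0.2 -1.7] gap0.456
open t25.48 bed [ 0.2154  0.5296 -0.2273] F [ 0.4 -0.6  0.2] gap0.599
up t27.77 bed [0.3492 0.529  0.005 ] F [-0.3  0.6 -1.2] gap0.601
 t28.93 bed [ 0.5363  0.3037 -0.0789] F [0.6 0.3 0.1] gap0.600
```

View pics/top9.png

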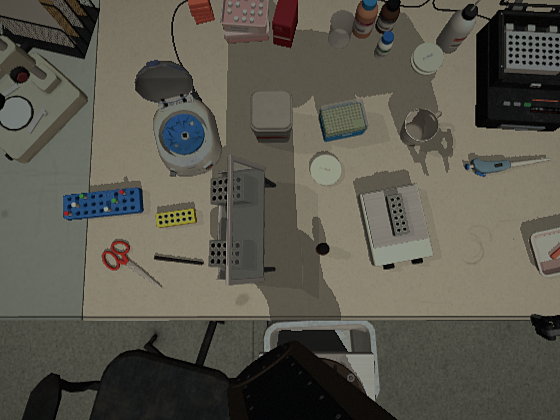

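View pics/t9h.png

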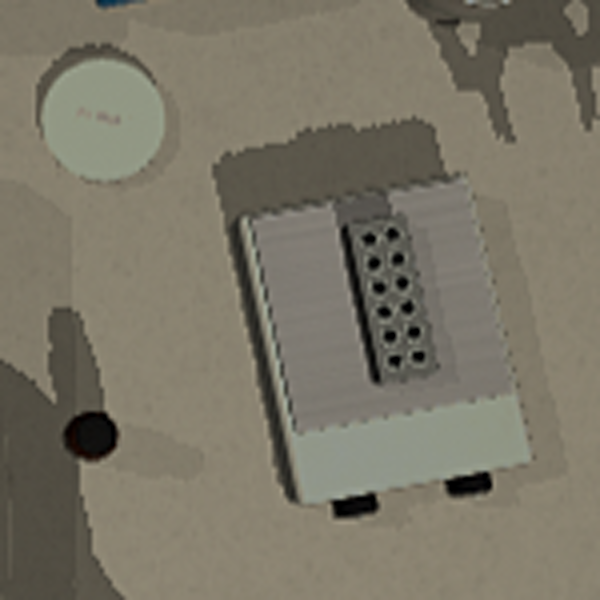

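View pics/scene9.png

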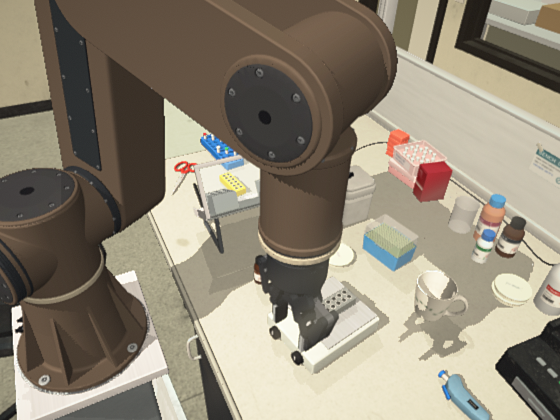

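Run:
```python
from h import *
f=lambda c,o:(c+.5)/4-.5+o
Hs=np.array([onplane('top',f(x,300),f(y,140),np.array([0,0,1.]),.080) for x,y in [(348,223),(405,213),(438,370),(380,383)]])
print(Hs.round(4),Hs.mean(0))
W=cloud('top',np.load('/tmp/top9.npz')['d']); print(plane(W[196:232,392:403].reshape(-1,3)))
g=np.load('/tmp/top0.npz')['p'].astype(int);q=np.load('/tmp/top9.npz')['p'].astype(int)
for n,(u,v) in dict(vial=(322,249),petri=(325,168),pen=(178,259)).items(): print(n,abs(g-q)[v-8:v+8,u-25:u+25].mean())
save('t9r2',cv2.resize(q[145:295,140:285].astype(np.uint8),None,fx=4,fy=4,interpolation=cv2.INTER_CUBIC))
```

```text
[[ 0.5796 -0.19    0.08  ]
 [ 0.5862 -0.2284  0.08  ]
 [ 0.4806 -0.2463  0.08  ]
 [ 0.4721 -0.2076  0.08  ]] [ 0.52960395 -0.21808376  0.08      ]
(array([-0.0017681 , -0.02097429,  0.99977845]), array([ 0.53101757, -0.21592044,  0.08065418]), np.float64(0.002042283391468421))
vial 2.9170833333333333
petri 0.5466666666666666
pen 12.499583333333334
```

View pics/t9r2.png

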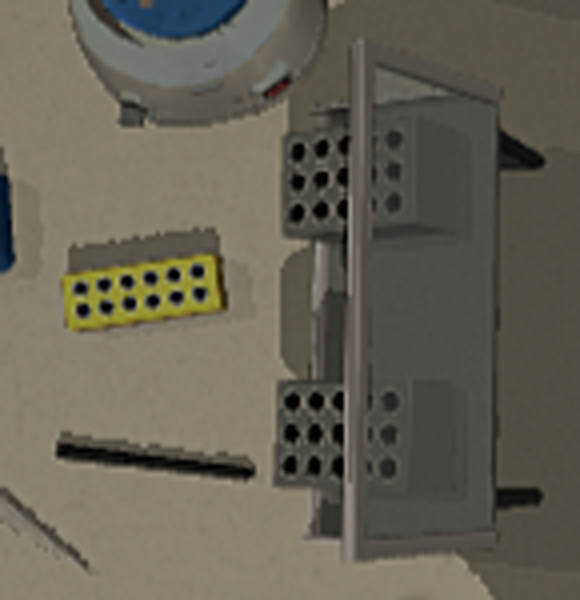

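Block centre is within 2 mm of the plate centre, flat, and the tall blocks are standing. The vial and dish are unchanged, and the pen is at the same pixels, where only the shadow moved.

Run:
```python
from h import *
env.pause(.3); print(env.observe()['t']); print(finish_job())
```

```text
29.3333
the job is handed in; nothing more can be done
None
```

The low block is on the hotplate: flat, right way up and released. I handed the job in at 29.3 s of the 61 s allowed.

**What I did:** With the fingers shut, I pushed the far tall block about 27 mm and the near one about 28 mm away from the low block. I then gripped the low block across its width, lifted it square off the bed, carried it over the screen and lowered it until it touched the plate. I then let go and backed off.

**Last checks:**
- **Placement:** in the top view the block's centre is at (0.530, -0.218), and the plate's centre is at (0.528, -0.2175), so it is about 2 mm off. The depth picture puts its top 80.7 mm above the bench (80 mm expected). The fitted tilt of 1.2° is within the depth noise over such a narrow patch.
- **Tall blocks:** both are standing in the rack, clear of the end walls.
- **Other things:** the vial, petri dish, pen and yellow look-alike are where they were. The picture difference at the pen was large (12.5 grey levels), but the pen is at the same pixels, so I put it down to a moved shadow.

**One thing went wrong:** on the first approach, with the jaws wider, something touched at about 32 N wrist force. It was probably the finger knuckles on the tall blocks' tops. That reading was below the 40 N limit. I backed off, narrowed the jaws and went down again without contact.

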